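# Key the slicing disc onto the food slicer's lug and press it home

### The arm

A 6-joint arm with a two-finger parallel gripper is mounted at the origin on a cart in front of the work surface, level with it; the furniture and walls round the work are solid. World frame = base frame: x ahead of the robot, y to its left, z up, the work surface at z = 0. Lengths are in mm, angles in degrees, forces in N, time in s.
With the tool pointing down it reaches from about 375 to 825 mm from the base axis. Payload 5.5 kg.
Tool frame: the origin (TCP) lies at the very end of the fingers, on their centre line; the grasp point (between the pads) lies 19 mm behind it; z points along the fingers, y is the line along which they close (so a half turn about z gives the same grasp; the last joint's range is limited). The gripper opens to 85 mm and grips with 20 to 120 N. Pads are 22 mm wide; open, the fingers measure 114 mm over their backs; the gripper's body (76 mm by 85 mm) begins 54 mm behind the grasp point. The pads swing forward as they close: fully open they stand 13 mm farther back than shut.
Start: joints at [-72.536, 17.962, -2.699, 69.339, 0, 90], TCP at [180.058, -572.341, 231.299] pointing down, gripper open.
Joint ranges: [-152.73, 152.73], [-39.44, 99.34], [-58.76, 71.6], [-118.89, 123.64], [-81.53, 83.1], [-180, 180]. Speed limits (degrees/s): [136.94, 136.94, 172.46, 180, 180, 180].

### API

Orientations are given as a 3x3 rotation matrix whose columns are the frame's x, y, z axes.
In Python, from workcell import bot gives the robot as it stands. The module is installed in compiled form; this text tells all that it offers. Calls block until the motion is done:
- bot.goto(position, orientation): joint-space move of the TCP to a pose.
- bot.line_to(position, speed=150, rot=None, contact_N=None): straight line of the TCP; rot=None keeps the orientation; speed is the mean speed in mm/s. With contact_N (N) it stops when the force on the tool has changed by that much, and returns True; else False.
- bot.move_joints(angles): joint-space move.
- bot.ungrasp() and bot.close(effort=None): open the fingers fully, or close them until they stop; effort is the grip in N (None keeps the last).
- bot.pause(seconds).
- bot.ik(position, orientation): joint angles nearest the present ones, or None.
- bot.read_state(): the state.
- bot.snapshot(name): name is "scene" or "top" or "wrist"; returns (picture, depth): 400x640x3 uint8, red, green, blue; 400x640 float32, mm along the optical axis (not along the pixel's ray), 0 where there is no reading.
- bot.get_calibration(name): a dict with "fov_y" (degrees; the focal length in pixels is half the picture's height over the tangent of half this angle, whatever the lens; pixels are square), "cx", "cy" (the principal point, pixels), "R" (3x3) and "t" (3): a world point X has camera coordinates R X + t. Camera axes: x right, y down, z forward; pixel columns grow to the right and rows downward; lengths in mm; the calibration is good to about 2 mm. A picture is of the moment at which its call begins: read the wrist's pose just before it. get_calibration takes no time and is no camera call; for the wrist camera it gives the pose at the moment of the call.
A pose or a line that the arm cannot do raises bot.MotionError and nothing moves.
- bot.hand_in(): hands the job in; it is judged then, once.
Trained networks look in the newest picture that a camera, given by its name, has taken for a name from the list of things; names that differ only in an ending like _2 or _b are one class to them, and where a whole thing is asked for, a point or a joint stands for the part that bears it (a point fixed in the world has none). Each returns a list of dicts, best first, with "score" (0 to 1); they miss things now and then, are a little off and sometimes report something else, mostly with a low value. They report only what shows in the picture. A call takes as long as a camera call.
- bot.regions_of(camera, query): "mask" (400x640 bool, what is visible of it) and "box" ([left, top, right, bottom] in pixels, round what is visible of it).
The state is a dict: "time": time; "qpos": joint angles; "dq": joint speeds; "joint_efforts": joint torques, N m; "tool_pos": TCP position; "orientation": TCP orientation; "force": force on the tool from outside, world axes, zero at the start; "ft_torque": the same for the moment, N m; "finger_gap": opening from 0.0 (shut) to 1.0 (fully open); "grip_force": force on a finger pad.
Only numpy, scipy, OpenCV 4.12 (cv2) and the standard library are available. Lean on these libraries where they do the work, as an engineer would, in place of code of your own. Each camera call takes 0.05 s, during which the arm holds its last target. There are 200 camera calls.

### The job

The steel slicing disc stands raised on the food slicer, turned the wrong way. With your fingertip push one of its upright tabs round until the notch in its rim lies over the metal lug of the drive plate, then press on the hub in the middle until the disc is fully home, with the lug standing up through the notch. Only push and press: never lift the disc, leave the things standing around it where they are, and finish clear of everything.

Things in the scene. Friction and masses are not known exactly. Their poses are not given: they have to be found in the camera images.
- slicer: Base of a food slicer, fixed on the worktop: white round housing 206 mm across, 60 mm high, small console with two idle keys on its front, black round drive plate on top (184 mm across, top face 68 mm above the worktop). Origin: on the disc's vertical axis at worktop height (z = 0); z is up, its -x axis points to console and lug. Mind the wall cabinet: 0.45 m up, from x = 0.62 on.
- lug (a point): Middle of the top of the locating lug, 77 mm from the disc axis: the one bare-metal ridge on the black drive plate, on the console side, half under the disc's rim and half outside it. It runs radially from 66 to 88 mm from the axis, is 11 mm wide, tapering over its upper 7 mm to 5 mm; top 84 mm above the worktop. Fixed to the slicer.
- notch (a point): Mouth of the one notch in the disc's rim, at mid-width, 77 mm from the axis, on the underside. Disc: flat steel, 156 mm across, 6 mm thick, underside 84.5 mm above the worktop at the start, 14 mm lower when home. Notch: 16 mm deep, 17 mm wide at its floor, 23 at the rim. The disc goes down only with this point over the lug to within about 4 mm (6 mm if the lug's taper draws it in).
- hub_top (a point): Centre of the top of the disc's hub, a grey round boss 30 mm across and 24 mm high in the middle of the disc: the place to press. At the start 114.5 mm above the worktop, fully home 100.5 mm.
- tab_left (a point): Middle of the top edge of one of two grey upright finger tabs on the disc, by which it is pushed round. Each is a plate 8 mm thick (along the push), 32 mm long radially (30 to 62 mm from the axis), 20 mm high above the disc's top face. This one is a quarter turn anticlockwise from the notch, seen from above.
- tab_right (a point): The same on the other tab, across the hub, a quarter turn clockwise from the notch.
- disc_turn (a joint): Angle of the disc on its vertical axis, rad, growing anticlockwise seen from above; 0 and 6.283 both put the notch exactly over the lug. Starts between 0.8 and 5.48; stops at -0.6 and 6.88. Friction of 0.05 N m (about 1.1 N at a tab) keeps it where it is left.
- disc_press (a joint): How far the disc is pressed down, m: 0 at the start, 0.014 fully home, negative if lifted. A tight fit holds it at any height: it does not drop by itself; with the notch over the lug about 4 N pushes it down (12 N is ample) and it stays down when released. Anywhere else its rim lands on the lug.
- mustard_jar: Squat glass jar with a round lid, 56 mm wide, 85 mm high. Loose bystander, to be left where it stands; origin at the centre of its underside.
- salt_shaker: Salt shaker, glass with a domed cap, 44 mm wide, 90 mm high. Loose bystander, to be left where it stands; origin at the centre of its underside.
- spice_a: Spice jar with a dark cap, 41 mm wide, 105 mm high. Loose bystander, to be left where it stands; origin at the centre of its underside.
- teaspoon: Metal teaspoon, 139 x 30 x 10 mm, lying on the worktop to the left. Loose bystander, to be left where it lies; origin at the centre of its underside.

How it is judged (in metres and radians):
On the way:
1. the notch is brought over the lug (within 10 mm) while the disc is still raised (pressed less than 6 mm) (horizontal distance between notch and lug below 0.01 m and value of joint disc_press below 0.006 m).
At the end, for the whole second after the job is handed in: The disc is pressed down at least 12.5 of its 14 mm with its notch over the lug (notch point within 8 mm of the lug point, seen from above), and at rest (value of joint disc_press above 0.0125 m and horizontal distance between notch and lug below 0.008 m and velocity of joint disc_turn between -0.05 and 0.05 rad/s); the robot touches nothing.
It fails at once if the disc is lifted more than 4 mm above its starting height (value of joint disc_press below -0.004 m).
It fails at once if one of the loose things around is moved more than 20 mm (distance of any of mustard_jar, salt_shaker, spice_a, teaspoon from where it was at the start of the episode above 0.02 m).
It also fails if it takes over 45 s, if anything falls off the work surface, if the arm or the gripper's body presses on something with over 40 N, if the wrist force passes 120 N, or if a joint passes its speed limit or range.

## Working session

There is one attempt and no reset: what is moved stays moved. The work goes in short steps, each a Python script; the robot and the scene stay as the last script left them, time stands still between calls to the robot, and variables do not carry over. Pictures are saved under pics/ and viewed, at most 10 in all, crops included, and the job is handed in when it is done.

```bash
mkdir -p pics
cat > h.py <<'E'
import numpy as np, cv2
from workcell import bot
def cam(n):
    c=bot.get_calibration(n); f=200/np.tan(np.radians(c["fov_y"])/2); return f,c["cx"],c["cy"],np.array(c["R"]),np.array(c["t"])
def world(n,u,v,d,C=None):
    f,cx,cy,R,t=C or cam(n); d=np.asarray(d,float)
    P=np.stack([(np.asarray(u)-cx)/f*d,(np.asarray(v)-cy)/f*d,d],-1); return (P-t)@R
def onplane(n,u,v,z,C=None):
    f,cx,cy,R,t=C or cam(n); r=R.T@np.array([(u-cx)/f,(v-cy)/f,1]); o=-R.T@t
    return o+r*(z-o[2])/r[2]
def proj(n,X,C=None):
    f,cx,cy,R,t=C or cam(n); p=R@np.asarray(X)+t; return p[0]/p[2]*f+cx,p[1]/p[2]*f+cy
E
python3 - <<'E'
from h import *
print(bot.read_state()["time"])
for n in("top","scene"):
    im,d=bot.snapshot(n); cv2.imwrite(f"pics/{n}0.png",im[:,:,::-1]); 
    np.savez(f"{n}0.npz",im=im,d=d)
    C=cam(n); print(n,-C[3].T@C[4],C[3][2])
    for q in["slicer","lug","notch","hub_top","tab_left","tab_right","mustard_jar","salt_shaker","spice_a","teaspoon"]:
        for r in bot.regions_of(n,q)[:2]:
            m=r["mask"]&(d>0); v,u=np.nonzero(m)
            if len(u)==0: continue
            P=world(n,u,v,d[m],C); print(q,round(r["score"],2),[int(x) for x in r["box"]],len(u),np.median(P,0).round(),P.min(0).round(),P.max(0).round())
E
```

```text
0.0
top [520.904615   223.43589873 936.35796546] [ 0.0801362  -0.02463333 -0.9964795 ]
slicer 0.91 [297, 183, 394, 280] 6630 [531. 146.  89.] [417.  32.  -3.] [641. 244. 119.]
slicer 0.64 [310, 188, 383, 263] 4100 [536. 143.  91.] [456.  64.  65.] [617. 219. 119.]
lug 0.81 [302, 183, 388, 278] 6579 [531. 147.  89.] [417.  44.   1.] [634. 244. 119.]
lug 0.44 [312, 189, 383, 261] 4029 [536. 144.  91.] [460.  64.  65.] [615. 219. 119.]
notch 0.87 [311, 187, 384, 263] 4198 [536. 144.  91.] [454.  60.  64.] [617. 221. 119.]
notch 0.19 [302, 181, 388, 279] 6512 [530. 147.  89.] [417.  46.  -5.] [634. 245. 119.]
hub_top 0.74 [311, 188, 385, 261] 4091 [536. 144.  91.] [458.  60.  65.] [615. 219. 119.]
tab_left 0.7 [312, 192, 384, 262] 3955 [536. 144.  91.] [460.  64.  65.] [610. 219. 119.]
tab_right 0.67 [306, 191, 385, 266] 4150 [536. 143.  91.] [456.  60.  65.] [617. 221. 119.]
salt_shaker 0.85 [333, 153, 353, 169] 302 [677. 146.  81.] [663. 118.  -1.] [712. 164.  92.]
spice_a 0.96 [369, 154, 392, 176] 413 [663.  70. 104.] [648.  46.   2.] [697.  84. 110.]
teaspoon 0.82 [239, 231, 248, 290
[... 614 characters left out ...]
6, 242] 915 [665. 196.  64.] [642. 149.   2.] [730. 350.  89.]
tab_right 0.85 [267, 206, 351, 264] 3683 [535. 131.  91.] [460.  64.  84.] [615. 223. 117.]
mustard_jar 0.81 [350, 195, 376, 241] 896 [664. 196.  63.] [641. 152.   4.] [692. 240.  89.]
salt_shaker 0.84 [371, 220, 394, 258] 448 [674. 133.  70.] [652.  73.   6.] [701. 155. 106.]
spice_a 0.88 [375, 238, 401, 293] 1181 [665.  51.  70.] [649.  43.  -1.] [747. 190. 108.]
spice_a 0.54 [348, 195, 377, 241] 927 [665. 197.  64.] [642. 186.  -0.] [735. 356.  89.]
teaspoon 0.54 [232, 194, 288, 206] 167 [494. 380.   6.] [401. 370.  -0.] [533. 394.  13.]
teaspoon 0.32 [373, 236, 402, 294] 1107 [664.  50.  71.] [649.  43.   0.] [743. 161. 108.]
```

Run:
```python
from h import *
a=np.load("top0.npz");b=np.load("scene0.npz")
A=cv2.resize(a["im"][145:295,285:410],None,fx=4,fy=4,interpolation=2)[:600]
B=cv2.resize(b["im"][190:310,240:410],None,fx=2.35,fy=2.35,interpolation=2)
o=np.zeros((600,800,3),np.uint8); o[:600,:400]=A[:,:400]; o[:B.shape[0],400:400+B.shape[1]]=B[:, :400]
cv2.imwrite("pics/crop0.png",o[:,:,::-1])
# disc fit
for n,z in(("top",a),("scene",b)):
    d=z["d"];v,u=np.nonzero(d>0);P=world(n,u,v,d[v,u])
    near=np.hypot(P[:,0]-537,P[:,1]-142)<95
    D=P[near&(P[:,2]>84)&(P[:,2]<96)]
    c,r=cv2.minEnclosingCircle(D[:,:2].astype(np.float32));print(n,"disc",c,r,np.median(D[:,2]))
    T=P[near&(P[:,2]>103)];c=np.array(c)
    q=T[:,:2]-c; rr=np.hypot(*q.T); an=np.degrees(np.arctan2(q[:,1],q[:,0]))
    hub=T[rr<20]; print("hub",hub.mean(0), len(hub))
    t=rr>26; print("tab ang",np.median(an[t&(an>0)]),t.sum(),np.sort(an[t]).round()[::6])
```

```text
top disc (530.8096923828125, 142.1882781982422) 82.46416473388672 90.48399195707411
hub [535.53328018 142.61141456 113.78187485] 158
tab ang 134.96231842113016 114 [-42. -40. -39. -38. -37. -36. -35. -34. -34. -32. 129. 131. 133. 134.
 135. 136. 137. 138. 140.]
scene disc (533.6848754882812, 144.5860137939453) 82.35076141357422 91.19120135438708
hub [536.91909733 138.36251537 112.59932774] 200
tab ang 141.1404568504962 172 [-45. -44. -43. -43. -43. -42. -42. -42. -41. -41. -40. -40. -39. -38.
 -36. -30. 134. 136. 138. 139. 140. 141. 141. 141. 142. 142. 143. 143.
 144.]
```

View pics/crop0.png

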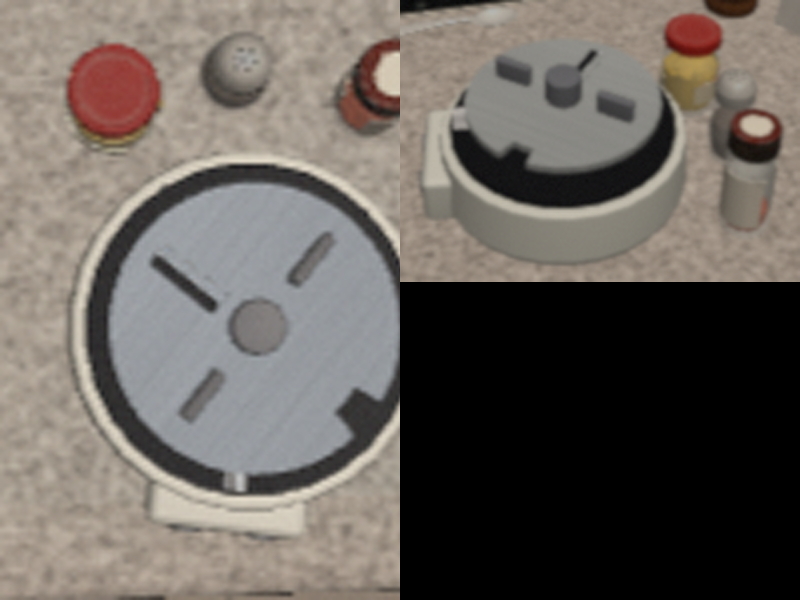

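The picture shows the hub at top pixel (349.5, 227), the lug at (344, 265), the notch at (375, 247) and the tabs at (362, 210) and (335, 244). The disc has to turn about 54° clockwise. I'll get a closer view with the wrist camera.

```bash
cat >> h.py <<'E'
def Rt(a): # tool down, tool x along angle a (deg)
    a=np.radians(a); c,s=np.cos(a),np.sin(a); return np.array([[c,s,0],[s,-c,0],[0,0,-1.]])
E
python3 - <<'E'
from h import *
for nm,u,v,z in(("hub",349.5,226.75,114.5),("lug",343.75,265.5,84),("notch",375,247.5,90.5),("tabL",362.5,209.5,110.5),("tabR",335.5,243.75,110.5)):
    print(nm,onplane("top",u,v,z).round(1))
s=bot.read_state(); print(s["orientation"].round(2) if hasattr(s["orientation"],"round") else s["orientation"])
bot.close()
C=cam("wrist"); print("wristcam in tool",np.array(s["orientation"]).T@(-C[3].T@C[4]-np.array(s["tool_pos"])))
for a in (0,45,90,180,-90): 
    j=bot.ik([470,150,320],Rt(a)); print(a,None if j is None else np.round(j))
bot.goto([450,140,330],Rt(0)); print(bot.read_state()["time"])
C=cam("wrist"); print(-C[3].T@C[4],C[3])
im,d=bot.snapshot("wrist"); np.savez("w1.npz",im=im,d=d,f=C[0],cx=C[1],cy=C[2],R=C[3],t=C[4]); cv2.imwrite("pics/w1.png",im[:,:,::-1])
E
```

```text
hub [534.5 140.9 114.5]
lug [452.5 153.   84. ]
notch [489.2  85.4  90.5]
tabL [570.  111.9 110.5]
tabR [500.  170.9 110.5]
[[ 0.95  0.3  -0.  ]
 [ 0.3  -0.95  0.  ]
 [ 0.   -0.   -1.  ]]
wristcam in tool [  80.7247682     0.37271874 -141.89230129]
0 [  18.    5.   -7.   78.    0. -162.]
45 [ 18.   5.  -7.  78.   0. 153.]
90 [ 18.   5.  -7.  78.   0. 108.]
180 [18.  5. -7. 78.  0. 18.]
-90 [ 18.   5.  -7.  78.   0. -72.]
5.525
[530.93936194 139.30592504 471.83711259] [[-1.20081475e-04 -9.99999705e-01 -7.58110863e-04]
 [-9.49102056e-01 -1.24811642e-04  3.14968682e-01]
 [-3.14968684e-01  7.57346483e-04 -9.49101762e-01]]
```

View pics/w1.png

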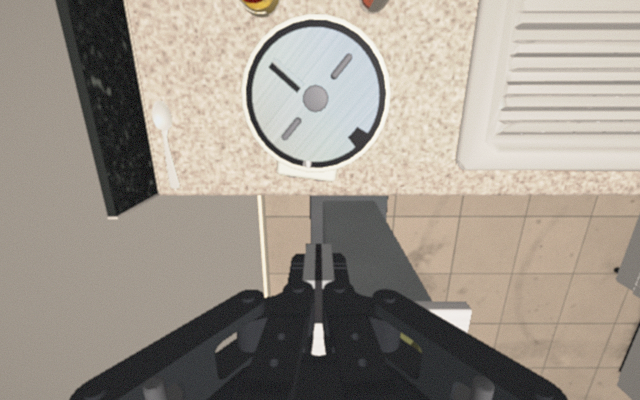

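The wrist picture shows the hub at (315.5, 98), the lug at about (308, 164), the notch at about (359, 138) and the tabs at (342, 66) and (291, 128). Next I'll fit both views.

```bash
python3 - <<'E'
from h import *
w=np.load("w1.npz");C=(float(w["f"]),float(w["cx"]),float(w["cy"]),w["R"],w["t"]);print(C[:3])
for n,d,C in(("top",np.load("top0.npz")["d"],cam("top")),("wrist",w["d"],C)):
    if n=="wrist":
        for nm,u,v,z in(("hub",315.5,98,114.5),("lug",308,164,84),("notch",359,138,90.5),("tabL",342.5,66,110.5),("tabR",291.5,128.5,110.5)): print(nm,onplane(n,u,v,z,C).round(1))
    v,u=np.nonzero(d>0);P=world(n,u,v,d[v,u],C)
    rr=np.hypot(P[:,0]-535,P[:,1]-142)
    # height-thresholded disc region boundary: centroid fit of pixels by ellipse
    for nm,lo,hi,R in(("disc",86,125,90),("hub",108,125,22),("tabs",102,125,70)):
        m=np.zeros(d.shape,np.uint8); k=(rr<R)&(P[:,2]>lo)&(P[:,2]<hi)
        if nm=="tabs":k&=rr>24
        m[v[k],u[k]]=1
        cs=sorted(cv2.findContours(m,0,1)[0],key=cv2.contourArea)[-2:]
        for c in cs[::-1][:2 if nm=="tabs" else 1]:
            (x,y),(s1,s2),_=cv2.minAreaRect(c); 
            if nm=="disc": (x,y),(s1,s2),_=cv2.fitEllipse(cv2.convexHull(c))
            print(n,nm,(x,y),s1,s2,onplane(n,x,y,90.5 if nm=="disc" else 113 if nm=="hub" else 110.5,C).round(1))
E
python3 - <<'E'
import cv2,numpy as np
im=np.load("w1.npz")["im"][5:195,230:400]
cv2.imwrite("pics/w1c.png",cv2.resize(im,None,fx=3.15,fy=3.15,interpolation=2)[:,:,::-1])
E
```

```text
(293.21202119823766, 318.05272982712324, 199.95891498495686)
top disc (347.80950927734375, 226.73416137695312) 72.40412902832031 72.78783416748047 [535.  142.1  90.5]
top hub (348.5, 226.5) 13.0 13.0 [535.1 142.8 113. ]
top tabs (334.8780517578125, 243.40245056152344) 3.7481703758239746 14.836507797241211 [500.8 172.2 110.5]
top tabs (362.0487976074219, 209.43902587890625) 3.7481703758239746 14.992681503295898 [570.1 112.9 110.5]
hub [536.  142.5 114.5]
lug [453.  153.1  84. ]
notch [488.   87.2  90.5]
tabL [570.2 112.  110.5]
tabR [501.5 171.5 110.5]
wrist disc (315.6511535644531, 93.42325592041016) 126.74236297607422 134.51446533203125 [541.7 142.5  90.5]
wrist hub (315.5, 97.5) 25.45584487915039 25.45584487915039 [536.6 142.5 113. ]
wrist tabs (341.5487976074219, 65.43901062011719) 7.027819633483887 29.985363006591797 [570.7 113.1 110.5]
wrist tabs (291.18292236328125, 128.14633178710938) 6.715471267700195 25.92484474182129 [501.9 171.9 110.5]
```

View pics/w1c.png

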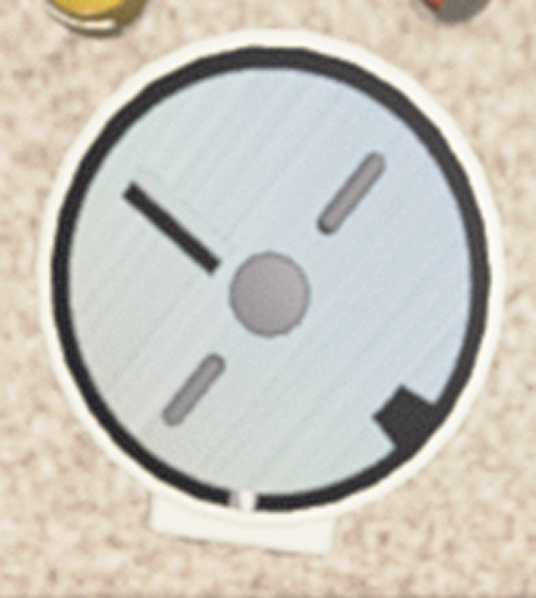

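```bash
cat >> h.py <<'E'
c=np.array([535.7,142.4])
def pose(th,off,z,r=46):
    a=np.radians(th); p=c+r*np.array([np.cos(a),np.sin(a)])+off*np.array([-np.sin(a),np.cos(a)]); return [p[0],p[1],z]
def look(name):
    C=cam("wrist"); im,d=bot.snapshot("wrist"); np.savez(name+".npz",im=im,d=d,f=C[0],cx=C[1],cy=C[2],R=C[3],t=C[4])
    cv2.imwrite(f"pics/{name}.png",im[:,:,::-1])
E
python3 - <<'E'
from h import *
bot.goto(pose(139.5,28,150),Rt(229.5))
print(bot.line_to(pose(139.5,28,97),speed=80,contact_N=6))
f0=np.array(bot.read_state()["force"])
print("contact",bot.line_to(pose(139.5,12,97),speed=30,contact_N=0.8)); 
s=bot.read_state();p=np.array(s["tool_pos"]);a=np.radians(139.5)
print("off",(p[:2]-c)@[-np.sin(a),np.cos(a)],np.array(s["force"])-f0,s["time"])
for th in np.linspace(139.5,83.6,10)[1:]:
    bot.line_to(pose(th,15,97),speed=45,rot=Rt(th+90))
s=bot.read_state();print(s["tool_pos"],np.array(s["force"])-f0,s["time"])
bot.line_to(pose(83.6,25,97),speed=60); bot.line_to(pose(83.6,25,130),speed=100)
bot.goto([420,150,330],Rt(90-90)if 0 else Rt(180)) if 0 else None
im,d=bot.snapshot("top");cv2.imwrite("pics/top2.png",im[:,:,::-1]);np.savez("top2.npz",im=im,d=d)
look("w2");print(bot.read_state()["time"])
A=cv2.resize(im[145:295,285:410],None,fx=4,fy=4,interpolation=2)[:,:400]
B=cv2.resize(np.load("w2.npz")["im"],(400,250)); o=np.zeros((600,800,3),np.uint8);o[:,:400]=A;o[:250,400:]=B;cv2.imwrite("pics/c2.png",o[:,:,::-1])
E
```

```text
False
contact True
off 13.484427894846378 [-0.47443698  0.12565618  0.37839232] 8.8333
[525.85290556 189.71556651  96.99432336] [-0.00618742 -0.40467361  0.00956971] 11.225
12.125
```

View pics/c2.png

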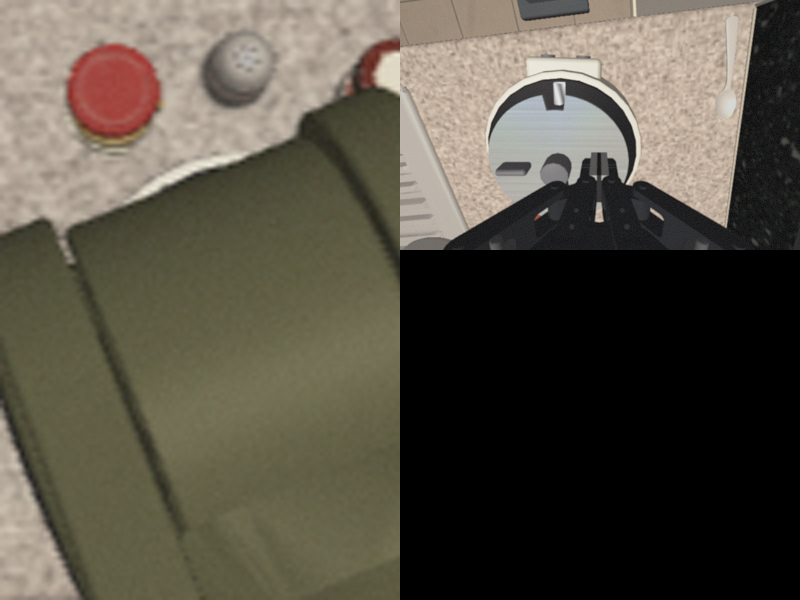

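The wrist view shows the notch and lug nearly aligned, at about (555, 95) in the picture. I'll zoom in there.

Run:
```python
from h import *
im=np.load("w2.npz")["im"][110:290,130:390]
cv2.imwrite("pics/w2c.png",cv2.resize(im,None,fx=3,fy=3,interpolation=2)[:,:,::-1])
```

```text
(no output)
```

View pics/w2c.png

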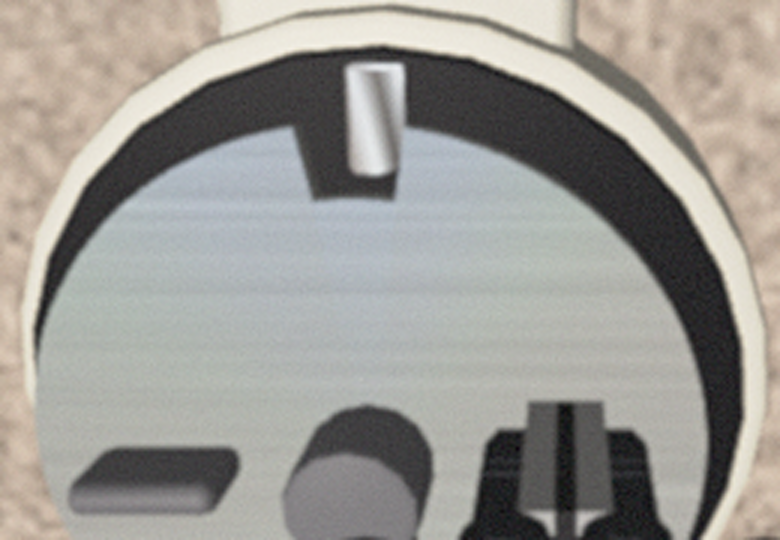

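Run:
```python
from h import *
w=np.load("w2.npz");C=(float(w["f"]),float(w["cx"]),float(w["cy"]),w["R"],w["t"])
for nm,x,y,z in(("nr1",295,125,90.5),("nr2",410,125,90.5),("nf1",313,200,90.5),("nf2",395,200,90.5),("lug_o",377,63,84),("lug_i",373,172,84),("hub",350,522,114.5)):
    P=onplane("wrist",130+x/3,110+y/3,z,C); q=P[:2]-c; print(nm,P.round(1),np.hypot(*q).round(1),(np.degrees(np.arctan2(q[1],q[0]))%360).round(2))
```

```text
nr1 [457.7 141.4  90.5] 78.0 180.75
nr2 [460.3 164.9  90.5] 78.7 163.4
nf1 [473.7 141.9  90.5] 62.0 180.47
nf2 [475.6 159.1  90.5] 62.4 164.47
lug_o [447.7 158.9  84. ] 89.6 169.35
lug_i [470.4 154.   84. ] 66.4 169.94
hub [537.  143.4 114.5] 1.7 36.62
```

The notch is at 172.3° and the lug at 169.6°, so the disc needs about 2.6° more clockwise.

Run:
```python
from h import *
bot.line_to(pose(83.6,25,97),speed=100); 
bot.line_to(pose(81.0,15,97),speed=30,rot=Rt(171))
bot.line_to(pose(81.0,25,97),speed=60); bot.line_to(pose(83.6,25,130),speed=100,rot=Rt(173.6))
look("w3");print(bot.read_state()["time"])
im=np.load("w3.npz")["im"][110:290,130:390]
cv2.imwrite("pics/w3c.png",cv2.resize(im,None,fx=3,fy=3,interpolation=2)[:,:,::-1])
```

```text
14.0083
```

View pics/w3c.png

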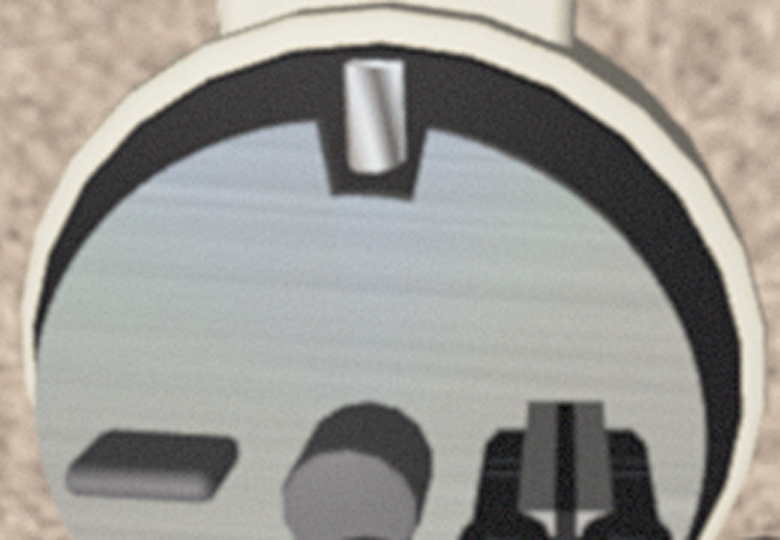

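The notch at (372, 155) now straddles the lug at (375, 120), aligned to about a millimetre. Next I'll press the hub.

Run:
```python
from h import *
h=[536.2,142.6]
bot.line_to(h+[135],speed=100)
for z in (108,103,99):
    k=bot.line_to(h+[z],speed=20,contact_N=25); s=bot.read_state(); print(z,k,s["tool_pos"][2],np.round(s["force"],1))
    if k: break
bot.line_to(h+[150],speed=80); bot.line_to(pose(83.6,25,200),speed=120)
print(np.round(bot.read_state()["force"],1))
look("w4");print(bot.read_state()["time"])
w=np.load("w4.npz");C=(float(w["f"]),float(w["cx"]),float(w["cy"]),w["R"],w["t"])
v,u=np.nonzero(w["d"]>0);P=world("wrist",u,v,w["d"][v,u],C);r=np.hypot(*(P[:,:2]-c).T)
print("hub z",np.median(P[(r<11)&(P[:,2]>80)&(P[:,2]<130)],0))
im=w["im"][80:320,130:450]
cv2.imwrite("pics/w4c.png",cv2.resize(im,None,fx=2.4,fy=2.4,interpolation=2)[:,:,::-1])
```

```text
108 False 108.00662177904185 [-1.   0.   2.9]
103 False 102.65454133296319 [-0.1  0.1 -0.1]
99 True 100.43033517513315 [-2.8 -0.8  8.3]
[ 0.1 -0.1 -1. ]
18.425
hub z [535.53360391 142.35129754  99.60305713]
```

View pics/w4c.png

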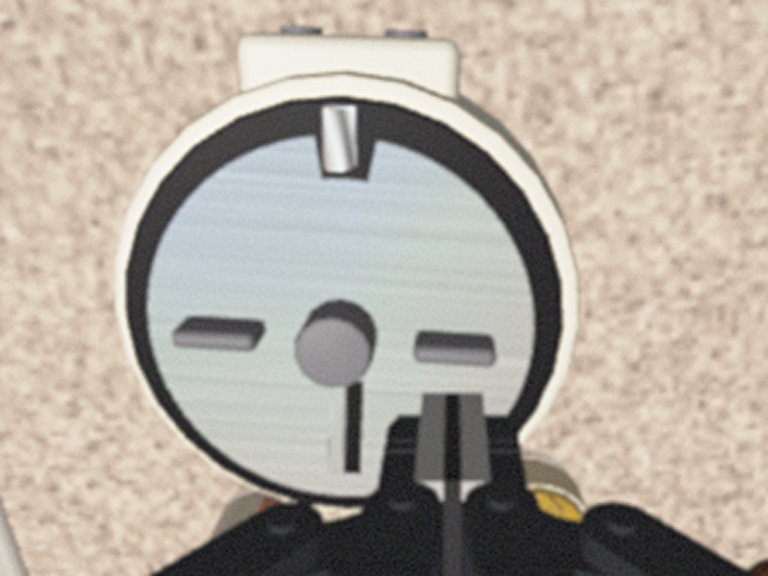

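The disc is home: the lug stands through the notch at (340, 140), the hub top reads 99.6 mm, and the press stopped at 100.4 mm.

```bash
python3 -c "
from h import *
bot.pause(0.5); print(bot.hand_in())"
```

```text
the job is handed in; nothing more can be done
None
```

The disc was turned until its notch lay over the lug and pressed fully home (the press stopped at 100.4 mm, against 100.5 mm for home); the arm finished clear, and the job was handed in at about 19 s, though hand-in returned no verdict.

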